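# Find the full parts case by lifting and push it out to the rail

## Task

One of the three identical closed cases on the sorting board is still full of steel parts, the other two are as good as empty. Working from left to right, lift each case clear of the board to feel its weight and set it back down where it stood; then, without picking it up again, push the heavy one straight back along the board until it rests against the back rail. Leave the two light cases at their places, keep all the cases upright, and do not disturb the steel block and the small carton lying on the board.

Things in the scene. Friction and masses are not known exactly. Their poses are not given: they have to be found in the camera images.
- board: plywood sorting board fixed to the bench, 250 (x) x 420 (y) mm, top face 15 mm above its origin; origin at the centre of its underside, x pointing away from the robot, y to its left (turned up to 0.18 rad). An aluminium rail 20 mm thick and 25 mm tall above the top face stands along its whole far edge, near face at x = +100 mm
- station_left (a point): the left (+y) of three stations (dark 100 x 72 mm inlays) on the board as the robot sees them, the point in the middle of the inlay on the board's top face; a case stands within 12 mm of it. The board's x runs from here to the back rail, whose near face is 140 mm away. Neighbouring stations are 140 mm apart along the board's y
- station_middle (a point): the middle of three stations (dark 100 x 72 mm inlays) on the board as the robot sees them, the point in the middle of the inlay on the board's top face; a case stands within 12 mm of it. The board's x runs from here to the back rail, whose near face is 140 mm away
- station_right (a point): the right (-y) of three stations (dark 100 x 72 mm inlays) on the board as the robot sees them, the point in the middle of the inlay on the board's top face; a case stands within 12 mm of it. The board's x runs from here to the back rail, whose near face is 140 mm away
- box_a: one of three outwardly identical closed grey plastic cases, lid fixed shut, 80 (x) x 52 (y) x 50 (z) mm; origin at the centre of its underside, z up, x along its length (a dark catch, 2 mm proud, is on the -x end facing the robot). Stands on one of the stations, lengthways away from the robot, within 0.15 rad of the board's x
- box_b: outwardly the same as box_a. Which of the three is full cannot be seen and changes every time; the letters tell neither station nor weight
- box_c: outwardly the same as box_a. The full case weighs 0.55 to 0.8 kg, an empty one 0.15 to 0.27 kg
- guide_block: steel block 84 x 32 x 25 mm, loose, lying on the board near the rail between the ways of the left and the middle case, long side (its y) along the board's x; origin at the centre of its underside; to be left alone
- chalk_box: small carton 60 x 40 x 22 mm, loose, lying on the board near the rail between the ways of the middle and the right case, long side (its y) along the board's x; origin at the centre of its underside; to be left alone
Not all that is in view belongs to the job. Leave any blue, brown or red look-alike of the box_a alone.

How it is judged:
By the outcome, as a careful person would: the job done as asked, in the order asked, and still so for the second after the job is handed in, with the robot touching nothing.
It also fails if it takes over 72 s, if anything falls off the work surface, if the arm or the gripper's body presses on something with over 40 N, if the wrist force passes 120 N, or if a joint passes its speed limit or range.

## Robot

A 6-joint arm with a two-finger parallel gripper is mounted at the origin on a cart in front of the work surface, level with it; the furniture and walls round the work are solid. World frame = base frame: x ahead of the robot, y to its left, z up, the work surface at z = 0. Lengths are in m, angles in degrees, forces in N, time in s.
With the tool pointing down it reaches from about 0.4 to 0.825 m from the base axis. Payload 7 kg.
Tool frame: the origin (TCP) lies midway between the tips of the shut fingers; the grasp point (between the pads) lies 19 mm behind it; z points along the fingers, y is the line along which they close (so a half turn about z gives the same grasp; the last joint's range is limited). The gripper opens to 88 mm and grips with 3 to 60 N. Pads are 19 mm wide; open, the fingers measure 130 mm over their backs; the gripper's body (78 mm by 193 mm) begins 47 mm behind the grasp point.
Start: joints at [-46.633, 20.546, 0.682, 0, -70.136, -16.507], TCP at [0.305, -0.602, 0.227] pointing down, gripper open.
Joint ranges: [-176.03, 176.03], [-82.01, 121.73], [-58.28, 71.71], [-173.87, 95.51], [-174.79, -0.11], [-173.66, 173.66]. Speed limits (degrees/s): [136.94, 136.94, 172.46, 180, 180, 180].

## Interface

Orientations are given as [roll, pitch, yaw] about the fixed x, y, z axes, in that order (R = Rz(yaw) Ry(pitch) Rx(roll)).
In Python, from plant import ctrl gives the robot as it stands. The module is installed in compiled form; this text tells all that it offers.
- The arm moves only by the tool send_rows, never from a script. Its argument "plan" is a list that holds one entry, the list of rows, each a list of 6 numbers: the shift along the tool's x, y, z in fractions of the full range, 1 being 800 mm, then the turn, a rotation vector about the tool's x, y, z in normalised numbers (1 is pi rad). A call has 1 to 8 rows; each row is the pose to reach, as a shift and turn from the pose commanded when the call began, along the tool's axes at that moment; what a row does not reach only later rows make up. A row lasts 1/12 s, in which the tool goes at most 41.7 mm and 7.16 degrees, less where a joint would pass 70% of its speed; a pose out of reach is approached as far as the arm can. Shift and turn numbers lie between -1 and 1, and a call with a number outside is refused. A call with a gripper value outside its range is refused whole. "fingers" is the opening, from 0 (shut) to 1 (fully open), set as the call begins (left out, the last holds). The fingers move at their own pace and stop on an object; the grip force is fixed at half the most. Time passes only in rows, so rows that repeat a pose let the fingers close. It gives the time, the measured TCP pose, the force, the opening and the grip force at its end, in the units of the state.
- ctrl.get_obs(): the state, without advancing time (a new reading comes with each control period).
- ctrl.snapshot(name): name is "scene" or "top" or "wrist"; returns a dict with "img" (420x560x3 uint8, red, green, blue), "K" (3x3 intrinsics, pixels), "pose" (4x4, takes a point from camera to world coordinates). Camera axes: x right, y down, z forward; pixel columns grow to the right and rows downward; lengths in m; the calibration is good to about 2 mm. A picture is of the moment at which its call begins. There is no depth.
- ctrl.close_job(): hands the job in; it is judged then, once.
The state is a dict: "clock": time; "joint_pos": joint angles; "qvel": joint speeds; "tau": joint torques, N m; "tool_pos": TCP position; "orientation": TCP orientation; "force": force on the tool from outside, world axes, zero at the start; "moment": the same for the moment, N m; "opening": finger opening in m; "gripper_force": force on a finger pad.
Only numpy, scipy, OpenCV 4.12 (cv2) and the standard library are available. Lean on these libraries where they do the work, as an engineer would, in place of code of your own. Each camera call takes 0.05 s, during which the arm holds its last target. There are 200 camera calls.

## Working session

There is one attempt and no reset: what is moved stays moved. The work goes in short steps, Python scripts to look and compute and a tool call to move; the robot and the scene stay as the last step left them, time stands still between calls to the robot, and variables do not carry over. Pictures are saved under pics/ and viewed, at most 10 in all, crops included, and the job is handed in when it is done.

Besides the shell and the picture viewer there is one more tool, called by a JSON object that holds its "name" and its "arguments". send_rows: Moves the arm, as the interface text tells. Its arguments: {"type":"object","properties":{"plan":{"type":"array","items":{"type":"array","items":{"type":"array","items":{"type":"number"}}}},"fingers":{"type":"number"}},"required":["plan"]}

```bash
mkdir -p pics; python3 - <<'E'
from plant import ctrl
import cv2,numpy as np
print(ctrl.get_obs())
for n in("scene","top"):
    s=ctrl.snapshot(n);cv2.imwrite(f"pics/{n}0.png",s["img"][:,:,::-1]);np.savez(f"{n}0.npz",**s);print(n,s["K"].round(1).tolist(),s["pose"].round(3).tolist())
E
```

```text
{'clock': 0.0, 'joint_pos': array([-4.66341247e+01,  2.05907025e+01,  6.34796978e-01, -2.08706236e-02,
       -7.01344882e+01, -1.65076918e+01]), 'qvel': array([ 0.02596383,  0.03868857, -0.04807491,  0.01702438,  0.04238197,
       -0.05352697]), 'tau': array([-2.31527352e-03, -5.82722068e+01,  2.93053865e+01,  6.99752927e+00,
        6.80784593e-03, -1.58754528e-04]), 'tool_pos': array([ 0.30473176, -0.60176614,  0.22563636]), 'orientation': array([ 1.79907757e+02, -6.87630377e-03, -1.53148919e+02]), 'force': array([-0.04569522, -0.39210662,  0.30193926]), 'moment': array([-0.02969686, -0.0374754 , -0.02422906]), 'gripper_force': 0.0, 'opening': 0.08796369218142934}
scene [[385.2, 0.0, 278.2], [0.0, 385.2, 210.5], [0.0, 0.0, 1.0]] [[0.837, -0.251, 0.486, 0.119], [-0.547, -0.339, 0.766, -0.678], [-0.027, -0.907, -0.421, 0.41], [0.0, 0.0, 0.0, 1.0]]
top [[396.9, 0.0, 283.2], [0.0, 396.9, 204.3], [0.0, 0.0, 1.0]] [[0.01, -0.973, 0.231, 0.339], [-1.0, -0.01, 0.003, -0.062], [-0.001, -0.231, -0.973, 0.873], [0.0, 0.0, 0.0, 1.0]]
```

View pics/top0.png

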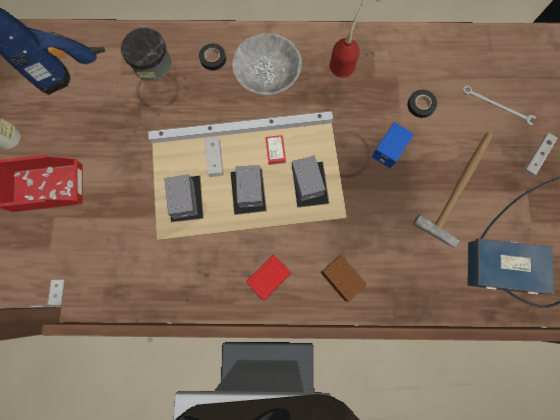

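View pics/scene0.png

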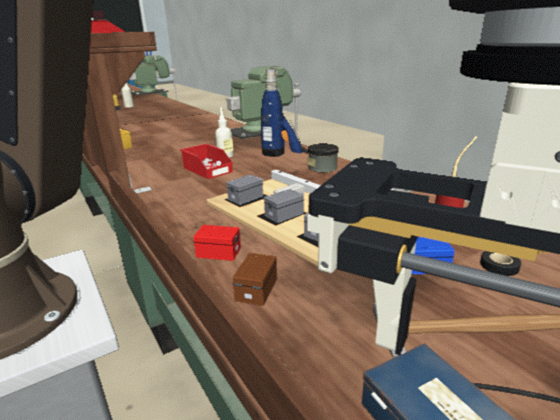

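The top view shows the three grey cases on the dark inlays at about (182,197), (249,187) and (309,179). The block is at (214,157) and the carton at (276,149). The look-alikes to leave alone are red (269,277), brown (344,278) and blue (393,145). I'm choosing the three grey ones and checking them in a close crop.

```bash
python3 - <<'E'
import cv2
i=cv2.imread("pics/top0.png")[105:245,145:350]
cv2.imwrite("pics/crop0.png",cv2.resize(i,None,fx=3.9,fy=3.9,interpolation=cv2.INTER_CUBIC))
E
```

```text
(no output)
```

View pics/crop0.png

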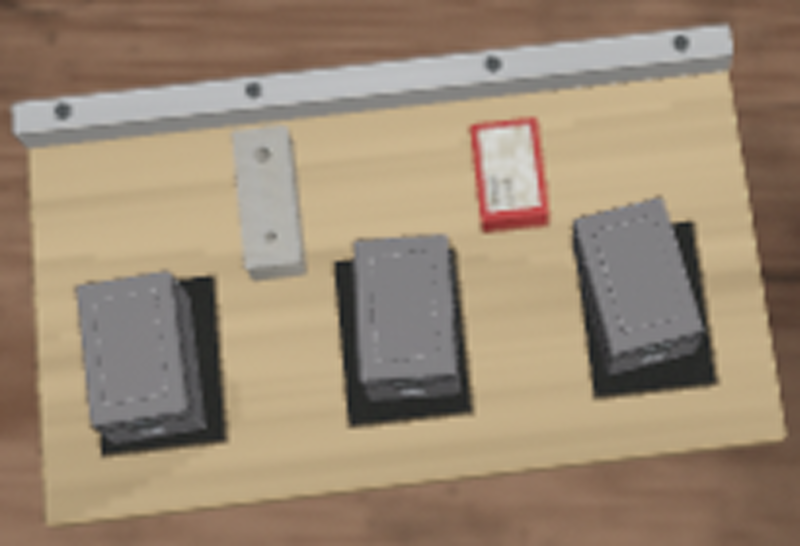

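```bash
cat > h.py <<'E'
import numpy as np
def toworld(s,uv,z):
    uv=np.atleast_2d(uv).astype(float);K,T=s["K"],s["pose"]
    d=(T[:3,:3]@np.linalg.inv(K)@np.c_[uv,np.ones(len(uv))].T).T
    return (T[:3,3]+d*((z-T[2,3])/d[:,2:]))[:,:2]
def rect(P):  # corners order: far-left, far-right, near-right, near-left -> centre, yaw deg (length axis), dims
    P=np.array(P);c=P.mean(0);x=(P[0]+P[1]-P[2]-P[3])/2;y=(P[0]+P[3]-P[1]-P[2])/2
    v=x/np.linalg.norm(x)+np.array([y[1],-y[0]])/np.linalg.norm(y)*.6
    return c.round(4),np.degrees(np.arctan2(v[1],v[0])).round(1),np.degrees(np.arctan2(x[1],x[0])).round(1),(np.linalg.norm(x).round(4),np.linalg.norm(y).round(4))
E
python3 - <<'E'
from h import *
s=np.load("top0.npz")
f=lambda p:(np.array(p)+.5)/3.9-.5+[145,105]
for n,p,z in [("L",[(77,287),(171,271),(189,412),(93,432)],.065),("M",[(355,240),(450,236),(460,378),(362,385)],.065),("R",[(575,218),(662,198),(702,332),(610,362)],.065),
 ("block",[(233,130),(290,128),(302,265),(250,272)],.04),("carton",[(470,125),(537,118),(547,212),(484,225)],.037),("board",[(30,147),(728,72),(786,437),(47,524)],.015)]:
    w=toworld(s,f(p),z);print(n,*rect(w),w.round(3).tolist() if n=="board" else "")
E
```

```text
L [0.5499 0.1613] 11.0 10.6 (np.float64(0.0811), np.float64(0.0517)) 
M [0.5743 0.0139] 4.6 5.0 (np.float64(0.0814), np.float64(0.0525)) 
R [ 0.5938 -0.1114] 15.2 14.3 (np.float64(0.0817), np.float64(0.0511)) 
block [0.6466 0.0969] 7.4 8.5 (np.float64(0.085), np.float64(0.0311)) 
carton [ 0.6663 -0.0401] 8.4 7.5 (np.float64(0.0597), np.float64(0.0378)) 
board [0.6006 0.0232] 7.3 7.4 (np.float64(0.2255), np.float64(0.4175)) [[0.686, 0.245], [0.738, -0.169], [0.516, -0.198], [0.462, 0.216]]
```

```bash
cat >> h.py <<'E'
import json
def wrap(a): return (a+180)%360-180
def go(cur,tgt):  # (x,y,z,yaw) -> row in cm/deg ; tool pointing down
    a=np.radians(cur[3]);d=np.array(tgt[:3])-cur[:3]
    r=[np.cos(a)*d[0]+np.sin(a)*d[1], np.sin(a)*d[0]-np.cos(a)*d[1], -d[2]]
    return [round(100*v,2) for v in r]+[0,0,round(-wrap(tgt[3]-cur[3]),2)]
def apply(cur,row):
    a=np.radians(cur[3]);r=np.array(row[:3])/100
    return [cur[0]+np.cos(a)*r[0]+np.sin(a)*r[1],cur[1]+np.sin(a)*r[0]-np.cos(a)*r[1],cur[2]-r[2],wrap(cur[3]-row[5])]
E
python3 -c "
from h import *
print(go([.305,-.602,.227,-153.14],[.5499,.1613,.14,-169.0]))"
```

```text
[np.float64(-56.33), np.float64(57.03), np.float64(8.7), 0, 0, 15.86]
```

Careful with the scale: shifts go in shares of 800 mm and turns go in shares of pi rad. That gives: -18.5 cm / 80 = -0.2313, -16 cm / 80 = -0.2.

{"name": "send_rows", "arguments": {"plan": [[[-0.015, 0.015, 0, 0, 0, 0], [-0.045, 0.045, 0, 0, 0, 0], [-0.075, 0.075, 0, 0, 0, 0], [-0.1063, 0.1063, 0, 0, 0, 0], [-0.1375, 0.1375, 0, 0, 0, 0], [-0.1688, 0.1688, 0, 0, 0, 0], [-0.2, 0.2, 0, 0, 0, 0], [-0.2313, 0.2313, 0, 0, 0, 0]]], "fingers": 1}}

```text
clock: 0.77
tool_pos: [0.3864, -0.3518, 0.2263]
orientation: [180.0, -0.0, -153.2]
force: [0.6, -0.6, -0.4]
opening: 0.0877
gripper_force: 0.0
```

Converted, -20 cm / 80 = -0.25, -17.5 cm / 80 = -0.2188.

{"name": "send_rows", "arguments": {"plan": [[[-0.0313, 0.0313, 0, 0, 0, 0], [-0.0625, 0.0625, 0, 0, 0, 0], [-0.0938, 0.0938, 0, 0, 0, 0], [-0.125, 0.125, 0, 0, 0, 0], [-0.1563, 0.1563, 0, 0, 0, 0], [-0.1875, 0.1875, 0, 0, 0, 0], [-0.2188, 0.2188, 0, 0, 0, 0], [-0.25, 0.25, 0, 0, 0, 0]]]}}

```text
clock: 1.43
tool_pos: [0.4744, -0.083, 0.2266]
orientation: [180.0, 0.0, -153.1]
force: [1.0, -0.2, -1.1]
opening: 0.0876
gripper_force: 0.0
```

Converted, 18.53 cm / 80 = 0.2316, -17.83 cm / 80 = -0.2229, 15.86 degrees / 180 = 0.0881.

{"name": "send_rows", "arguments": {"plan": [[[-0.0313, 0.0313, 0.0125, 0, 0, 0.0111], [-0.0625, 0.0625, 0.0375, 0, 0, 0.0222], [-0.0938, 0.0938, 0.0625, 0, 0, 0.0333], [-0.125, 0.1275, 0.0813, 0, 0, 0.05], [-0.1563, 0.1588, 0.0938, 0, 0, 0.0667], [-0.1875, 0.1925, 0.1025, 0, 0, 0.0778], [-0.2125, 0.22, 0.1088, 0, 0, 0.0881], [-0.2229, 0.2316, 0.1088, 0, 0, 0.0881]]]}}

```text
clock: 2.1
tool_pos: [0.55, 0.1641, 0.1378]
orientation: [-180.0, -0.1, -169.0]
force: [0.8, -0.9, -0.3]
opening: 0.0877
gripper_force: 0.0
```

```bash
python3 - <<'E'
from plant import ctrl
import cv2,numpy as np
o=ctrl.get_obs();print({k:np.round(o[k],4) for k in("clock","tool_pos","orientation","force","joint_pos")})
s=ctrl.snapshot("wrist");cv2.imwrite("pics/w0.png",s["img"][:,:,::-1]);np.savez("w0.npz",**s)
E
```

```text
{'clock': np.float64(2.1), 'tool_pos': array([0.55  , 0.1641, 0.1378]), 'orientation': array([-1.799631e+02, -1.045000e-01, -1.689976e+02]), 'force': array([ 0.8294, -0.8573, -0.2741]), 'joint_pos': array([ 3.613000e+01,  1.541350e+01, -1.913530e+01, -1.330000e-02,
       -5.556140e+01, -1.151201e+02])}
```

View pics/w0.png

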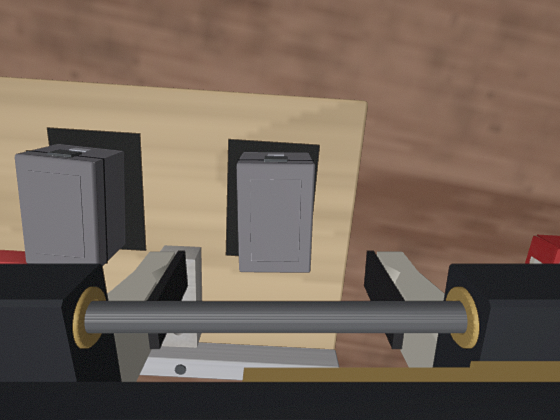

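The wrist view shows the left case squarely between the fingers, with lid corners at about (237,163), (314,162), (310,272) and (238,271). The middle case is at its left, with lid left edge near x=20 and right edge near x=100.

```bash
python3 - <<'E'
from h import *
s=np.load("w0.npz");print(s["pose"].round(3))
w=toworld(s,[(310,272),(238,271),(237,163),(314,162)],.065);print(rect(w))
from plant import ctrl
o=ctrl.get_obs();print(o["tool_pos"],o["orientation"],o["force"])
c=[.305,-.602,.227,-153.14]
for r in [(-18.5,18.5,0,0,0,0),(-20,20,0,0,0,0),(-17.83,18.53,8.7,0,0,15.86)]: c=apply(c,r)
print(c)
E
```

```text
[[-0.191  0.935  0.297  0.469]
 [ 0.981  0.183  0.057  0.149]
 [-0.001  0.302 -0.953  0.296]
 [ 0.     0.     0.     1.   ]]
(array([0.5511, 0.1641]), np.float64(10.5), np.float64(10.3), (np.float64(0.0795), np.float64(0.0512)))
[0.55049905 0.16461531 0.13831257] [-1.79966750e+02 -6.12032949e-02 -1.68858792e+02] [2.32247045 1.50076181 0.8310515 ]
[np.float64(0.5498589617936482), np.float64(0.16127784510578896), np.float64(0.14), -169.0]
```

Converted, 11.5 cm / 80 = 0.1438, 11 cm / 80 = 0.1375.

{"name": "send_rows", "arguments": {"plan": [[[0, 0, 0.0125, 0, 0, 0], [0, 0, 0.0375, 0, 0, 0], [0, 0, 0.0688, 0, 0, 0], [0, 0, 0.1, 0, 0, 0], [0, 0, 0.125, 0, 0, 0], [0, 0, 0.1375, 0, 0, 0], [0, 0, 0.1438, 0, 0, 0], [0, 0, 0.1438, 0, 0, 0]]]}}

```text
clock: 2.82
tool_pos: [0.5493, 0.1601, 0.0238]
orientation: [-180.0, -0.1, -169.0]
force: [-0.3, 0.7, 0.2]
opening: 0.0878
gripper_force: 0.0
```

```bash
python3 - <<'E'
from plant import ctrl
import numpy as np
for i in range(4):
    o=ctrl.get_obs();print({k:np.round(o[k],4) for k in("clock","tool_pos","orientation","force")}); ctrl.snapshot("top")
E
```

```text
{'clock': np.float64(2.8167), 'tool_pos': array([0.5493, 0.1601, 0.0238]), 'orientation': array([-1.799594e+02, -8.990000e-02, -1.690332e+02]), 'force': array([-0.311 ,  0.7049,  0.2494])}
{'clock': np.float64(2.8667), 'tool_pos': array([0.5499, 0.1606, 0.0248]), 'orientation': array([-1.799888e+02, -4.200000e-03, -1.690177e+02]), 'force': array([-0.2458,  0.0679,  0.2494])}
{'clock': np.float64(2.9167), 'tool_pos': array([0.5504, 0.161 , 0.0255]), 'orientation': array([ 1.799826e+02,  6.630000e-02, -1.690079e+02]), 'force': array([0.3966, 0.2754, 0.2685])}
{'clock': np.float64(2.9667), 'tool_pos': array([0.5506, 0.1613, 0.0258]), 'orientation': array([ 1.799643e+02,  1.055000e-01, -1.689955e+02]), 'force': array([0.4292, 1.0003, 1.0701])}
```

Converted, 0.14 cm / 80 = 0.0018, -0.05 cm / 80 = -0.0006.

{"name": "send_rows", "arguments": {"plan": [[[-0.0006, 0.0018, 0, 0, 0, 0], [-0.0006, 0.0018, 0, 0, 0, 0], [-0.0006, 0.0018, 0, 0, 0, 0], [-0.0006, 0.0018, 0, 0, 0, 0], [-0.0006, 0.0018, 0, 0, 0, 0], [-0.0006, 0.0018, 0, 0, 0, 0], [-0.0006, 0.0018, 0, 0, 0, 0], [-0.0006, 0.0018, 0, 0, 0, 0]]], "fingers": 0}}

```text
clock: 3.68
tool_pos: [0.5502, 0.1622, 0.025]
orientation: [180.0, 0.0, -169.0]
force: [-3.0, 2.2, 5.8]
opening: 0.0523
gripper_force: 30.0
```

{"name": "send_rows", "arguments": {"plan": [[[0, 0, 0, 0, 0, 0], [0, 0, 0, 0, 0, 0], [0, 0, 0, 0, 0, 0], [0, 0, 0, 0, 0, 0]]]}}

```text
clock: 4.02
tool_pos: [0.5502, 0.1622, 0.025]
orientation: [180.0, 0.0, -169.0]
force: [-2.4, 3.0, 6.2]
opening: 0.0518
gripper_force: 30.0
```

Converted, -5 cm / 80 = -0.0625, -4.6 cm / 80 = -0.0575.

{"name": "send_rows", "arguments": {"plan": [[[0, 0, -0.0038, 0, 0, 0], [0, 0, -0.0125, 0, 0, 0], [0, 0, -0.025, 0, 0, 0], [0, 0, -0.0375, 0, 0, 0], [0, 0, -0.05, 0, 0, 0], [0, 0, -0.0575, 0, 0, 0], [0, 0, -0.0625, 0, 0, 0], [0, 0, -0.0625, 0, 0, 0]]]}}

```text
clock: 4.68
tool_pos: [0.5512, 0.1643, 0.0765]
orientation: [179.9, 0.2, -168.9]
force: [-0.4, -0.9, -2.2]
opening: 0.0521
gripper_force: 30.0
```

{"name": "send_rows", "arguments": {"plan": [[[0, 0, 0, 0, 0, 0], [0, 0, 0, 0, 0, 0], [0, 0, 0, 0, 0, 0], [0, 0, 0, 0, 0, 0], [0, 0, 0, 0, 0, 0]]]}}

```text
clock: 5.1
tool_pos: [0.5499, 0.1625, 0.0742]
orientation: [-180.0, -0.0, -169.0]
force: [0.5, -0.9, -1.0]
opening: 0.0518
gripper_force: 30.0
```

```bash
cat > st.py <<'E'
from plant import ctrl
import numpy as np
F=[]
for i in range(6):
    o=ctrl.get_obs();F.append(np.r_[o["force"],o["moment"]]); s=ctrl.snapshot("wrist")
print(np.round(np.mean(F,0),2),np.round(np.array(F)[:,2],2),o["clock"],o["tool_pos"].round(4),o["opening"],o["tau"].round(2))
E
python3 st.py
```

```text
[-0.03 -0.33 -1.8  -0.02 -0.03  0.  ] [-0.99 -1.62 -1.83 -2.59 -1.48 -2.28] 5.35 [0.55   0.1625 0.0745] 0.05180852952404031 [  0.   -51.14  23.49   5.68  -0.08  -0.  ]
```

Left case reads about 1.8 N, so it's light. Setting it back.

Converted, 5 cm / 80 = 0.0625, 4.95 cm / 80 = 0.0619.

{"name": "send_rows", "arguments": {"plan": [[[0, 0, 0.0125, 0, 0, 0], [0, 0, 0.025, 0, 0, 0], [0, 0, 0.0375, 0, 0, 0], [0, 0, 0.05, 0, 0, 0], [0, 0, 0.0563, 0, 0, 0], [0, 0, 0.06, 0, 0, 0], [0, 0, 0.0619, 0, 0, 0], [0, 0, 0.0625, 0, 0, 0]]]}}

```text
clock: 6.07
tool_pos: [0.5497, 0.1615, 0.025]
orientation: [-180.0, -0.1, -169.0]
force: [-6.9, -1.1, 13.4]
opening: 0.0516
gripper_force: 30.0
```

{"name": "send_rows", "arguments": {"plan": [[[0, 0, 0, 0, 0, 0], [0, 0, 0, 0, 0, 0], [0, 0, 0, 0, 0, 0], [0, 0, 0, 0, 0, 0]]]}}

```text
clock: 6.4
tool_pos: [0.5497, 0.1615, 0.025]
orientation: [-180.0, -0.1, -169.0]
force: [-4.9, -2.1, 7.6]
opening: 0.0519
gripper_force: 30.0
```

{"name": "send_rows", "arguments": {"plan": [[[0, 0, 0, 0, 0, 0], [0, 0, 0, 0, 0, 0], [0, 0, 0, 0, 0, 0], [0, 0, 0, 0, 0, 0], [0, 0, 0, 0, 0, 0], [0, 0, 0, 0, 0, 0]]], "fingers": 1}}

```text
clock: 6.9
tool_pos: [0.5501, 0.1621, 0.0248]
orientation: [180.0, 0.0, -169.0]
force: [-0.4, 0.2, -1.1]
opening: 0.085
gripper_force: 0.0
```

```bash
python3 -c "
from h import *
c=apply([.5499,.1613,.025,-169],[-.05,.14,0,0,0,0]);print(c)
print(go(c,[.5745,.0142,.025,-175.2]),go([.5745,.0142,.025,-175.2],[.594,-.1112,.025,-165.2]))"
```

```text
[np.float64(0.5501236809981968), np.float64(0.162769682554515), np.float64(0.025), -169]
[np.float64(0.44), np.float64(-15.05), np.float64(-0.0), 0, 0, 6.2] [np.float64(-0.89), np.float64(-12.66), np.float64(-0.0), 0, 0, -10.0]
```

Converted, -11.5 cm / 80 = -0.1438, -9.5 cm / 80 = -0.1188, 6.2 degrees / 180 = 0.0344.

{"name": "send_rows", "arguments": {"plan": [[[0, 0, -0.0125, 0, 0, 0], [0, 0, -0.0438, 0, 0, 0], [0, 0, -0.0813, 0, 0, 0], [0, 0, -0.1125, 0, 0, 0], [0.0013, -0.0313, -0.1188, 0, 0, 0.0083], [0.0025, -0.0688, -0.1188, 0, 0, 0.0194], [0.0038, -0.1063, -0.1188, 0, 0, 0.0278], [0.005, -0.1438, -0.1188, 0, 0, 0.0344]]]}}

```text
clock: 7.57
tool_pos: [0.5691, 0.0501, 0.1206]
orientation: [180.0, 0.1, -175.1]
force: [1.3, 0.1, -0.9]
opening: 0.0878
gripper_force: 0.0
```

```bash
python3 -c "
from h import *
c=apply([.5501,.1628,.025,-169],[.4,-11.5,-9.5,0,0,6.2]);print(c)
print(go(c,[.5745,.0142,.12,-175.2]))"
```

```text
[np.float64(0.5681165257345121), np.float64(0.04914963792201245), np.float64(0.12), -175.2]
[np.float64(-0.34), np.float64(-3.54), np.float64(-0.0), 0, 0, -0.0]
```

Converted, -3.54 cm / 80 = -0.0443, -0.34 cm / 80 = -0.0043.

{"name": "send_rows", "arguments": {"plan": [[[-0.0013, -0.0188, 0, 0, 0, 0], [-0.0031, -0.0338, 0, 0, 0, 0], [-0.0043, -0.0425, 0, 0, 0, 0], [-0.0043, -0.0443, 0, 0, 0, 0], [-0.0043, -0.0443, 0, 0, 0, 0], [-0.0043, -0.0443, 0, 0, 0, 0], [-0.0043, -0.0443, 0, 0, 0, 0]]]}}

```text
clock: 8.15
tool_pos: [0.5744, 0.0149, 0.1196]
orientation: [180.0, 0.0, -175.1]
force: [0.4, -0.4, 0.0]
opening: 0.0876
gripper_force: 0.0
```

```bash
python3 - <<'E'
from plant import ctrl
import cv2,numpy as np
s=ctrl.snapshot("wrist");cv2.imwrite("pics/w1.png",s["img"][:,:,::-1]);np.savez("w1.npz",**s)
o=ctrl.get_obs();print({k:np.round(o[k],4) for k in("clock","tool_pos","orientation","force")})
E
```

```text
{'clock': np.float64(8.2), 'tool_pos': array([0.5744, 0.0148, 0.1196]), 'orientation': array([ 1.799977e+02,  1.900000e-03, -1.751358e+02]), 'force': array([-0.2546,  0.2498, -0.1977])}
```

View pics/w1.png

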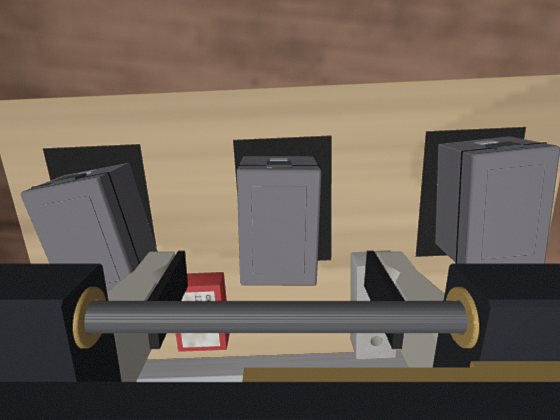

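The middle case is between the fingers, with lid corners at about (238,167), (320,167), (318,285) and (239,284).

```bash
python3 - <<'E'
from h import *
s=np.load("w1.npz");print(rect(toworld(s,[(318,285),(239,284),(238,167),(320,167)],.065)))
print(toworld(s,[(276,300)],.1))
E
```

```text
(array([0.5751, 0.0174]), np.float64(4.7), np.float64(4.8), (np.float64(0.0803), np.float64(0.0514)))
[[0.60489004 0.01816641]]
```

Converted, 9.5 cm / 80 = 0.1188, 9.2 cm / 80 = 0.115.

{"name": "send_rows", "arguments": {"plan": [[[-0.0006, 0.0025, 0.0125, 0, 0, 0], [-0.0006, 0.0025, 0.0375, 0, 0, 0], [-0.0006, 0.0025, 0.0625, 0, 0, 0], [-0.0006, 0.0025, 0.0875, 0, 0, 0], [-0.0006, 0.0025, 0.1063, 0, 0, 0], [-0.0006, 0.0025, 0.115, 0, 0, 0], [-0.0006, 0.0025, 0.1188, 0, 0, 0], [-0.0006, 0.0025, 0.1188, 0, 0, 0]]]}}

```text
clock: 8.87
tool_pos: [0.5744, 0.0161, 0.0239]
orientation: [-180.0, -0.1, -175.2]
force: [0.5, 0.2, -0.0]
opening: 0.0875
gripper_force: 0.0
```

{"name": "send_rows", "arguments": {"plan": [[[0, 0, 0, 0, 0, 0], [0, 0, 0, 0, 0, 0], [0, 0, 0, 0, 0, 0], [0, 0, 0, 0, 0, 0], [0, 0, 0, 0, 0, 0], [0, 0, 0, 0, 0, 0], [0, 0, 0, 0, 0, 0], [0, 0, 0, 0, 0, 0]]], "fingers": 0}}

```text
clock: 9.53
tool_pos: [0.5749, 0.0161, 0.0249]
orientation: [180.0, 0.0, -175.2]
force: [-1.4, 1.4, 3.9]
opening: 0.0516
gripper_force: 30.0
```

Converted, -4.6 cm / 80 = -0.0575, -4 cm / 80 = -0.05.

{"name": "send_rows", "arguments": {"plan": [[[0, 0, 0, 0, 0, 0], [0, 0, 0, 0, 0, 0], [0, 0, -0.0038, 0, 0, 0], [0, 0, -0.0125, 0, 0, 0], [0, 0, -0.025, 0, 0, 0], [0, 0, -0.0375, 0, 0, 0], [0, 0, -0.05, 0, 0, 0], [0, 0, -0.0575, 0, 0, 0]]]}}

```text
clock: 10.2
tool_pos: [0.5755, 0.0162, 0.0726]
orientation: [180.0, 0.1, -175.2]
force: [0.4, -0.3, -1.5]
opening: 0.0523
gripper_force: 30.0
```

Converted, -0.4 cm / 80 = -0.005.

{"name": "send_rows", "arguments": {"plan": [[[0, 0, -0.005, 0, 0, 0], [0, 0, -0.005, 0, 0, 0], [0, 0, -0.005, 0, 0, 0], [0, 0, -0.005, 0, 0, 0], [0, 0, -0.005, 0, 0, 0], [0, 0, -0.005, 0, 0, 0]]]}}

```text
clock: 10.7
tool_pos: [0.5744, 0.0159, 0.074]
orientation: [-180.0, -0.1, -175.2]
force: [0.2, -0.4, -1.5]
opening: 0.052
gripper_force: 30.0
```

```bash
python3 st.py
```

```text
[-0.09  0.08 -1.71 -0.    0.01 -0.  ] [-1.49 -1.46 -1.6  -2.3  -1.58 -1.82] 10.95 [0.5746 0.0159 0.0743] 0.05147841629757975 [ -0.   -51.24  23.45   5.67  -0.09   0.  ]
```

Middle case reads about 1.7 N, so it's light too. Setting it back.

Converted, 5 cm / 80 = 0.0625, 4.95 cm / 80 = 0.0619.

{"name": "send_rows", "arguments": {"plan": [[[0, 0, 0.0125, 0, 0, 0], [0, 0, 0.025, 0, 0, 0], [0, 0, 0.0375, 0, 0, 0], [0, 0, 0.05, 0, 0, 0], [0, 0, 0.0563, 0, 0, 0], [0, 0, 0.06, 0, 0, 0], [0, 0, 0.0619, 0, 0, 0], [0, 0, 0.0625, 0, 0, 0]]]}}

```text
clock: 11.67
tool_pos: [0.5744, 0.0157, 0.0248]
orientation: [-180.0, -0.1, -175.2]
force: [-5.2, -0.2, 9.7]
opening: 0.0517
gripper_force: 30.0
```

{"name": "send_rows", "arguments": {"plan": [[[0, 0, 0, 0, 0, 0], [0, 0, 0, 0, 0, 0], [0, 0, 0, 0, 0, 0], [0, 0, 0, 0, 0, 0]]]}}

```text
clock: 12.0
tool_pos: [0.5747, 0.0158, 0.0248]
orientation: [-180.0, -0.0, -175.2]
force: [-3.1, 0.1, 4.6]
opening: 0.0519
gripper_force: 30.0
```

{"name": "send_rows", "arguments": {"plan": [[[0, 0, 0, 0, 0, 0], [0, 0, 0, 0, 0, 0], [0, 0, 0, 0, 0, 0], [0, 0, 0, 0, 0, 0], [0, 0, 0, 0, 0, 0], [0, 0, 0, 0, 0, 0]]], "fingers": 1}}

```text
clock: 12.5
tool_pos: [0.5748, 0.0161, 0.0245]
orientation: [180.0, 0.0, -175.2]
force: [-0.2, 0.4, -0.1]
opening: 0.085
gripper_force: 0.0
```

```bash
python3 -c "
from h import *
c=apply([.5745,.0142,.025,-175.2],[-.05,.2,0,0,0,0]);print(c)
print(go(c,[.5945,-.1092,.12,-165.2]))"
```

```text
[np.float64(0.5748308907429601), np.float64(0.016234824640165166), np.float64(0.025), -175.2]
[np.float64(-0.91), np.float64(-12.66), np.float64(-9.5), 0, 0, -10.0]
```

Converted, -11 cm / 80 = -0.1375, -9.5 cm / 80 = -0.1188, -10 degrees / 180 = -0.0556.

{"name": "send_rows", "arguments": {"plan": [[[0, 0, -0.0125, 0, 0, 0], [0, 0, -0.0438, 0, 0, 0], [0, 0, -0.0813, 0, 0, 0], [0, 0, -0.1125, 0, 0, 0], [-0.0025, -0.0313, -0.1188, 0, 0, -0.0111], [-0.005, -0.0688, -0.1188, 0, 0, -0.0278], [-0.0075, -0.1063, -0.1188, 0, 0, -0.0444], [-0.01, -0.1375, -0.1188, 0, 0, -0.0556]]]}}

```text
clock: 13.17
tool_pos: [0.5922, -0.0943, 0.121]
orientation: [-180.0, 0.1, -165.0]
force: [0.4, 0.5, 0.7]
opening: 0.0879
gripper_force: 0.0
```

```bash
python3 -c "
from h import *
c=apply([.5748,.0162,.025,-175.2],[-.8,-11,-9.5,0,0,-10]);print(c)
print(go(c,[.5945,-.1092,.12,-165.2]))"
```

```text
[np.float64(0.5919765056405507), np.float64(-0.09274479177078696), np.float64(0.12), -165.2]
[np.float64(0.18), np.float64(-1.66), np.float64(-0.0), 0, 0, -0.0]
```

Converted, -1.66 cm / 80 = -0.0208, 0.18 cm / 80 = 0.0023.

{"name": "send_rows", "arguments": {"plan": [[[0.0013, -0.01, 0, 0, 0, 0], [0.0023, -0.0175, 0, 0, 0, 0], [0.0023, -0.0208, 0, 0, 0, 0], [0.0023, -0.0208, 0, 0, 0, 0], [0.0023, -0.0208, 0, 0, 0, 0], [0.0023, -0.0208, 0, 0, 0, 0]]]}}

```text
clock: 13.67
tool_pos: [0.5944, -0.1086, 0.1197]
orientation: [180.0, 0.0, -165.2]
force: [0.5, 0.9, 0.0]
opening: 0.0875
gripper_force: 0.0
```

```bash
python3 - <<'E'
from plant import ctrl
import cv2,numpy as np
s=ctrl.snapshot("wrist");cv2.imwrite("pics/w2.png",s["img"][:,:,::-1]);np.savez("w2.npz",**s)
o=ctrl.get_obs();print({k:np.round(o[k],4) for k in("clock","tool_pos","orientation","force")})
E
```

```text
{'clock': np.float64(13.7167), 'tool_pos': array([ 0.5944, -0.1086,  0.1197]), 'orientation': array([ 1.799958e+02,  2.400000e-03, -1.651451e+02]), 'force': array([-0.4724,  1.371 , -0.018 ])}
```

View pics/w2.png

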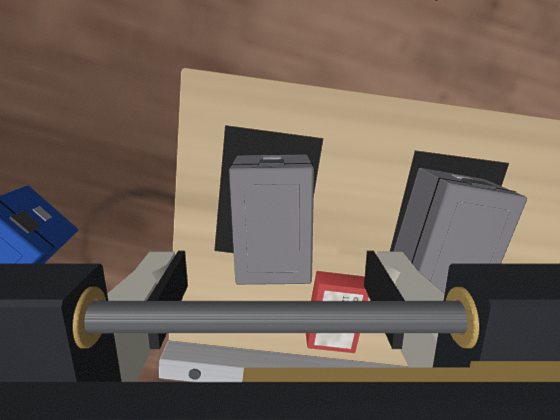

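The right case is between the fingers, with lid corners at about (230,168), (313,166), (312,283) and (236,284).

```bash
python3 - <<'E'
from h import *
s=np.load("w2.npz");r=rect(toworld(s,[(312,283),(236,284),(230,168),(313,166)],.065));print(r)
print(go([.5945,-.1092,.12,-165.2],[*(r[0]+[-.0003,-.0006]),.025,r[1]-180]))
E
```

```text
(array([ 0.5953, -0.1098]), np.float64(15.9), np.float64(15.9), (np.float64(0.0796), np.float64(0.0507)))
[np.float64(-0.02), np.float64(-0.13), np.float64(9.5), 0, 0, np.float64(-1.1)]
```

Converted, 9.5 cm / 80 = 0.1188, 9.2 cm / 80 = 0.115, -0.8 degrees / 180 = -0.0044.

{"name": "send_rows", "arguments": {"plan": [[[0, -0.0013, 0.0125, 0, 0, -0.0044], [0, -0.0013, 0.0375, 0, 0, -0.0044], [0, -0.0013, 0.0625, 0, 0, -0.0044], [0, -0.0013, 0.0875, 0, 0, -0.0044], [0, -0.0013, 0.1063, 0, 0, -0.0044], [0, -0.0013, 0.115, 0, 0, -0.0044], [0, -0.0013, 0.1188, 0, 0, -0.0044], [0, -0.0013, 0.1188, 0, 0, -0.0044]]]}}

```text
clock: 14.38
tool_pos: [0.5944, -0.1103, 0.0239]
orientation: [180.0, -0.1, -164.4]
force: [-0.7, -0.0, 1.6]
opening: 0.0873
gripper_force: 0.0
```

{"name": "send_rows", "arguments": {"plan": [[[0, 0, 0, 0, 0, 0], [0, 0, 0, 0, 0, 0], [0, 0, 0, 0, 0, 0], [0, 0, 0, 0, 0, 0], [0, 0, 0, 0, 0, 0], [0, 0, 0, 0, 0, 0], [0, 0, 0, 0, 0, 0], [0, 0, 0, 0, 0, 0]]], "fingers": 0}}

```text
clock: 15.05
tool_pos: [0.5948, -0.1105, 0.0249]
orientation: [-180.0, 0.0, -164.4]
force: [-0.8, 0.2, 3.9]
opening: 0.052
gripper_force: 30.0
```

Converted, -4.6 cm / 80 = -0.0575, -4 cm / 80 = -0.05.

{"name": "send_rows", "arguments": {"plan": [[[0, 0, 0, 0, 0, 0], [0, 0, 0, 0, 0, 0], [0, 0, -0.0038, 0, 0, 0], [0, 0, -0.0125, 0, 0, 0], [0, 0, -0.025, 0, 0, 0], [0, 0, -0.0375, 0, 0, 0], [0, 0, -0.05, 0, 0, 0], [0, 0, -0.0575, 0, 0, 0]]]}}

```text
clock: 15.72
tool_pos: [0.5953, -0.1104, 0.0725]
orientation: [-180.0, 0.1, -164.4]
force: [0.4, 0.3, -6.6]
opening: 0.052
gripper_force: 30.0
```

Converted, -0.4 cm / 80 = -0.005.

{"name": "send_rows", "arguments": {"plan": [[[0, 0, -0.005, 0, 0, 0], [0, 0, -0.005, 0, 0, 0], [0, 0, -0.005, 0, 0, 0], [0, 0, -0.005, 0, 0, 0], [0, 0, -0.005, 0, 0, 0], [0, 0, -0.005, 0, 0, 0]]]}}

```text
clock: 16.22
tool_pos: [0.5943, -0.1105, 0.074]
orientation: [180.0, -0.1, -164.4]
force: [-0.4, 0.3, -7.0]
opening: 0.052
gripper_force: 30.0
```

```bash
python3 st.py
```

```text
[-0.33  0.28 -7.25 -0.02 -0.    0.  ] [-7.04 -7.85 -7.64 -7.22 -6.66 -7.1 ] 16.4667 [ 0.5946 -0.1104  0.0744] 0.05183497506659042 [ -0.   -58.06  25.83   6.58  -0.07  -0.  ]
```

Right case reads about 7.2 N, so it's the heavy one. Setting it back.

Converted, 5 cm / 80 = 0.0625, 4.95 cm / 80 = 0.0619.

{"name": "send_rows", "arguments": {"plan": [[[0, 0, 0.0125, 0, 0, 0], [0, 0, 0.025, 0, 0, 0], [0, 0, 0.0375, 0, 0, 0], [0, 0, 0.05, 0, 0, 0], [0, 0, 0.0563, 0, 0, 0], [0, 0, 0.06, 0, 0, 0], [0, 0, 0.0619, 0, 0, 0], [0, 0, 0.0625, 0, 0, 0]]]}}

```text
clock: 17.18
tool_pos: [0.5945, -0.1106, 0.0249]
orientation: [-180.0, -0.0, -164.4]
force: [-4.1, -0.2, 1.7]
opening: 0.0522
gripper_force: 30.0
```

{"name": "send_rows", "arguments": {"plan": [[[0, 0, 0, 0, 0, 0], [0, 0, 0, 0, 0, 0], [0, 0, 0, 0, 0, 0], [0, 0, 0, 0, 0, 0]]]}}

```text
clock: 17.52
tool_pos: [0.5949, -0.1105, 0.0249]
orientation: [-180.0, 0.0, -164.4]
force: [-0.9, 0.2, -1.5]
opening: 0.0521
gripper_force: 30.0
```

{"name": "send_rows", "arguments": {"plan": [[[0, 0, 0, 0, 0, 0], [0, 0, 0, 0, 0, 0], [0, 0, 0, 0, 0, 0], [0, 0, 0, 0, 0, 0], [0, 0, 0, 0, 0, 0], [0, 0, 0, 0, 0, 0]]], "fingers": 1}}

```text
clock: 18.02
tool_pos: [0.5949, -0.1104, 0.0247]
orientation: [-180.0, 0.0, -164.4]
force: [0.5, -0.6, -0.5]
opening: 0.0846
gripper_force: 0.0
```

```bash
python3 -c "
from h import *
c=apply([.5945,-.1092,.025,-165.2],[0,-.1,0,0,0,-.8]);print(c)
b=np.radians(7.3)
case=np.array(c[:2])
# start point: behind case by 40+2+10+15mm along board -x from near face
near=case-.04*np.array([np.cos(np.radians(15.6)),np.sin(np.radians(15.6))])
st=near-.032*np.array([np.cos(b),np.sin(b)])
print(near,st,go(c,[*st,.12,-172.7]))
s0=near-.0*np.array([np.cos(b),np.sin(b)])
"
```

```text
[np.float64(0.5947554457579358), np.float64(-0.11016682338860447), np.float64(0.025), -164.39999999999998]
[ 0.55622894 -0.12092362] [ 0.52448832 -0.12498968] [np.float64(7.17), np.float64(0.46), np.float64(-9.5), 0, 0, 8.3]
```

Converted, -9.5 cm / 80 = -0.1188, -9 cm / 80 = -0.1125, 8.3 degrees / 180 = 0.0461.

{"name": "send_rows", "arguments": {"plan": [[[0, 0, -0.0125, 0, 0, 0], [0, 0, -0.0438, 0, 0, 0], [0, 0, -0.0813, 0, 0, 0], [0, 0, -0.1125, 0, 0, 0], [0.0125, 0, -0.1188, 0, 0, 0.0056], [0.0313, 0, -0.1188, 0, 0, 0.0167], [0.0563, 0, -0.1188, 0, 0, 0.0333], [0.075, 0, -0.1188, 0, 0, 0.0461]]]}}

```text
clock: 18.68
tool_pos: [0.5355, -0.1268, 0.1202]
orientation: [180.0, 0.0, -172.9]
force: [0.5, 0.2, -0.3]
opening: 0.0879
gripper_force: 0.0
```

```bash
python3 -c "
from h import *
c=apply([.5948,-.1102,.025,-164.4],[6,0,-9.5,0,0,8.3]);b=np.radians(7.3)
st=np.array([.5948,-.1102])-.07*np.array([np.cos(b),np.sin(b)])
print(c,st,go(c,[*st,.022,-172.7]))"
```

```text
[np.float64(0.5370102459921405), np.float64(-0.12633518923691595), np.float64(0.12), -172.70000000000002] [ 0.52536739 -0.11909452] [np.float64(1.06), np.float64(0.87), np.float64(9.8), 0, 0, -0.0]
```

Converted, 5 cm / 80 = 0.0625, 1.06 cm / 80 = 0.0133.

{"name": "send_rows", "arguments": {"plan": [[[0.0075, 0.0063, 0, 0, 0, 0], [0.0133, 0.0109, 0, 0, 0, 0], [0.0133, 0.0109, 0, 0, 0, 0], [0.0133, 0.0109, 0, 0, 0, 0], [0.0133, 0.0109, 0, 0, 0, 0], [0.0133, 0.0109, 0.0125, 0, 0, 0], [0.0133, 0.0109, 0.0375, 0, 0, 0], [0.0133, 0.0109, 0.0625, 0, 0, 0]]], "fingers": 0.23}}

```text
clock: 19.35
tool_pos: [0.5261, -0.1192, 0.0688]
orientation: [180.0, 0.1, -172.7]
force: [-0.6, -0.7, -0.7]
opening: 0.0394
gripper_force: 0.0
```

Converted, 4.8 cm / 80 = 0.06, 4.4 cm / 80 = 0.055.

{"name": "send_rows", "arguments": {"plan": [[[0, 0, 0.025, 0, 0, 0], [0, 0, 0.0438, 0, 0, 0], [0, 0, 0.055, 0, 0, 0], [0, 0, 0.06, 0, 0, 0], [0, 0, 0.06, 0, 0, 0], [0, 0, 0.06, 0, 0, 0]]]}}

```text
clock: 19.85
tool_pos: [0.5257, -0.1193, 0.0217]
orientation: [-180.0, 0.0, -172.7]
force: [-0.5, -0.2, 0.2]
opening: 0.0204
gripper_force: 0.0
```

```bash
python3 - <<'E'
from plant import ctrl
import cv2,numpy as np
s=ctrl.snapshot("wrist");cv2.imwrite("pics/w3.png",s["img"][:,:,::-1])
o=ctrl.get_obs();print({k:np.round(o[k],4) for k in("clock","tool_pos","orientation","force","opening")})
E
```

```text
{'clock': np.float64(19.9), 'tool_pos': array([ 0.5259, -0.1193,  0.0222]), 'orientation': array([-1.799894e+02,  5.910000e-02, -1.726831e+02]), 'force': array([0.3212, 0.1417, 0.2257]), 'opening': np.float64(0.0202)}
```

View pics/w3.png

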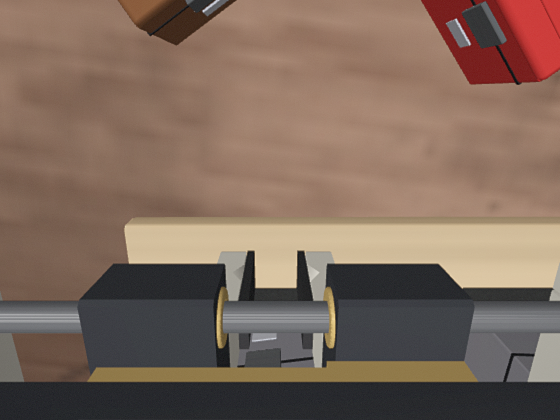

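The wrist view shows both finger tips (near columns 220-255 and 298-330) on the board in front of the right case. They straddle its catch, at about (264,355). Now pushing along board x.

Converted, -3.2 cm / 80 = -0.04, -2.8 cm / 80 = -0.035.

{"name": "send_rows", "arguments": {"plan": [[[-0.005, 0, 0, 0, 0, 0], [-0.01, 0, 0, 0, 0, 0], [-0.015, 0, 0, 0, 0, 0], [-0.02, 0, 0, 0, 0, 0], [-0.025, 0, 0, 0, 0, 0], [-0.03, 0, 0, 0, 0, 0], [-0.035, 0, 0, 0, 0, 0], [-0.04, 0, 0, 0, 0, 0]]]}}

```text
clock: 20.57
tool_pos: [0.5568, -0.1152, 0.0213]
orientation: [180.0, -0.1, -172.7]
force: [-4.2, 0.9, 1.5]
opening: 0.0204
gripper_force: 1.8
```

Converted, -4 cm / 80 = -0.05, -1.5 cm / 80 = -0.0188.

{"name": "send_rows", "arguments": {"plan": [[[-0.0063, 0, 0, 0, 0, 0], [-0.0125, 0, 0, 0, 0, 0], [-0.0188, 0, 0, 0, 0, 0], [-0.025, 0, 0, 0, 0, 0], [-0.0313, 0, 0, 0, 0, 0], [-0.0375, 0, 0, 0, 0, 0], [-0.0438, 0, 0, 0, 0, 0], [-0.05, 0, 0, 0, 0, 0]]]}}

```text
clock: 21.23
tool_pos: [0.5972, -0.11, 0.0214]
orientation: [180.0, -0.0, -172.7]
force: [-3.5, -0.6, -2.1]
opening: 0.0202
gripper_force: 1.3
```

```bash
python3 - <<'E'
from plant import ctrl
import cv2,numpy as np
s=ctrl.snapshot("top");i=s["img"][105:245,145:350,::-1];cv2.imwrite("pics/t1.png",cv2.resize(i,None,fx=3.9,fy=3.9,interpolation=cv2.INTER_CUBIC))
o=ctrl.get_obs();print({k:np.round(o[k],4) for k in("clock","tool_pos","orientation","force","opening")})
E
```

```text
{'clock': np.float64(21.2833), 'tool_pos': array([ 0.5984, -0.11  ,  0.0216]), 'orientation': array([-1.799837e+02,  6.330000e-02, -1.726744e+02]), 'force': array([-0.8207, -0.5032, -1.006 ]), 'opening': np.float64(0.0204)}
```

View pics/t1.png

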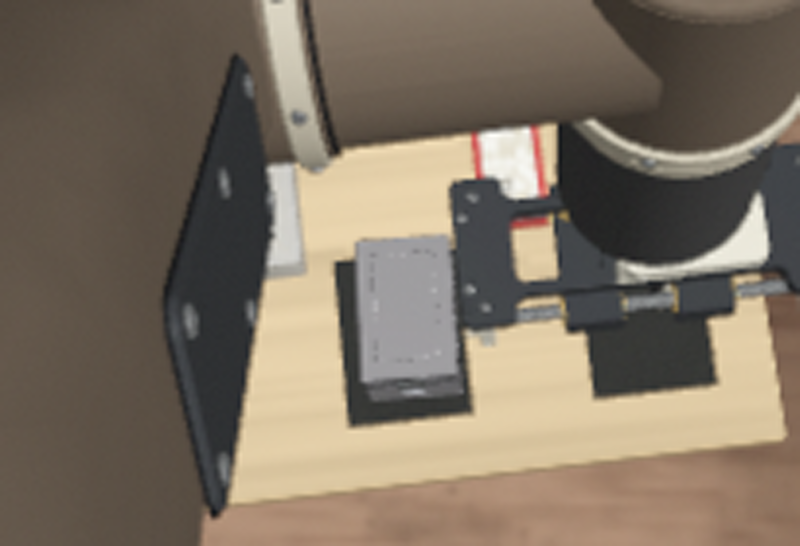

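The top crop shows the middle case unmoved at about (405,310). The right inlay (650,350) is vacated, the carton is undisturbed and the push is on track. About 43 mm remains.

Converted, -3.3 cm / 80 = -0.0413, -3.1 cm / 80 = -0.0388.

{"name": "send_rows", "arguments": {"plan": [[[-0.005, 0, 0, 0, 0, 0], [-0.0113, 0, 0, 0, 0, 0], [-0.0175, 0, 0, 0, 0, 0], [-0.0238, 0, 0, 0, 0, 0], [-0.03, 0, 0, 0, 0, 0], [-0.035, 0, 0, 0, 0, 0], [-0.0388, 0, 0, 0, 0, 0], [-0.0413, 0, 0, 0, 0, 0]]]}}

```text
clock: 21.95
tool_pos: [0.6298, -0.1059, 0.0216]
orientation: [-180.0, -0.0, -172.7]
force: [-4.0, -0.3, 1.0]
opening: 0.0201
gripper_force: 2.1
```

Converted, -0.6 cm / 80 = -0.0075, -0.5 cm / 80 = -0.0063.

{"name": "send_rows", "arguments": {"plan": [[[-0.0013, 0, 0, 0, 0, 0], [-0.0025, 0, 0, 0, 0, 0], [-0.0038, 0, 0, 0, 0, 0], [-0.005, 0, 0, 0, 0, 0], [-0.0063, 0, 0, 0, 0, 0], [-0.0075, 0, 0, 0, 0, 0]]]}}

```text
clock: 22.45
tool_pos: [0.6354, -0.1052, 0.0216]
orientation: [180.0, -0.0, -172.7]
force: [-4.3, -0.5, 1.2]
opening: 0.0202
gripper_force: 2.0
```

Converted, -0.4 cm / 80 = -0.005, -0.3 cm / 80 = -0.0038.

{"name": "send_rows", "arguments": {"plan": [[[-0.0013, 0, 0, 0, 0, 0], [-0.0025, 0, 0, 0, 0, 0], [-0.0038, 0, 0, 0, 0, 0], [-0.005, 0, 0, 0, 0, 0]]]}}

```text
clock: 22.78
tool_pos: [0.6378, -0.1049, 0.0215]
orientation: [180.0, -0.2, -172.7]
force: [-11.3, 0.3, 8.9]
opening: 0.0204
gripper_force: 6.0
```

Converted, -0.2 cm / 80 = -0.0025, -0.1 cm / 80 = -0.0013.

{"name": "send_rows", "arguments": {"plan": [[[-0.0013, 0, 0, 0, 0, 0], [-0.0025, 0, 0, 0, 0, 0], [-0.0025, 0, 0, 0, 0, 0], [-0.0025, 0, 0, 0, 0, 0]]]}}

```text
clock: 23.12
tool_pos: [0.6377, -0.1049, 0.0213]
orientation: [180.0, -0.4, -172.7]
force: [-14.7, 0.2, 10.2]
opening: 0.0201
gripper_force: 7.4
```

Converted, -9 cm / 80 = -0.1125, 6 cm / 80 = 0.075.

{"name": "send_rows", "arguments": {"plan": [[[0.0038, 0, 0, 0, 0, 0], [0.01, 0, 0, 0, 0, 0], [0.025, 0, 0, 0, 0, 0], [0.0438, 0, 0, 0, 0, 0], [0.0625, 0, 0, 0, 0, 0], [0.075, 0, -0.025, 0, 0, 0], [0.075, 0, -0.0625, 0, 0, 0], [0.075, 0, -0.1125, 0, 0, 0]]]}}

```text
clock: 23.78
tool_pos: [0.5806, -0.112, 0.1107]
orientation: [180.0, -0.1, -172.7]
force: [1.4, 0.1, 0.5]
opening: 0.0205
gripper_force: 0.0
```

Converted, -26 cm / 80 = -0.325, -23 cm / 80 = -0.2875.

{"name": "send_rows", "arguments": {"plan": [[[0.0313, 0.0313, -0.05, 0, 0, 0], [0.0375, -0.0375, -0.075, 0, 0, 0], [0.05, -0.0875, -0.1, 0, 0, 0], [0.0625, -0.1375, -0.1, 0, 0, 0], [0.075, -0.1875, -0.1, 0, 0, 0], [0.1, -0.2375, -0.1, 0, 0, 0], [0.125, -0.2875, -0.1, 0, 0, 0], [0.15, -0.325, -0.1, 0, 0, 0]]]}}

```text
clock: 24.45
tool_pos: [0.5038, -0.3708, 0.1922]
orientation: [-179.9, 0.2, -172.7]
force: [0.7, -0.7, -0.7]
opening: 0.0202
gripper_force: 0.0
```

Converted, -12 cm / 80 = -0.15, -9 cm / 80 = -0.1125.

{"name": "send_rows", "arguments": {"plan": [[[0.025, -0.0375, 0, 0, 0, 0], [0.0375, -0.075, 0, 0, 0, 0], [0.05, -0.1125, 0, 0, 0, 0], [0.0625, -0.15, 0, 0, 0, 0], [0.0625, -0.15, 0, 0, 0, 0], [0.0625, -0.15, 0, 0, 0, 0]]]}}

```text
clock: 24.95
tool_pos: [0.4685, -0.4959, 0.1912]
orientation: [-179.9, 0.1, -172.8]
force: [0.6, 1.6, 0.3]
opening: 0.0202
gripper_force: 0.0
```

```bash
python3 - <<'E'
from plant import ctrl
import cv2,numpy as np
s=ctrl.snapshot("top");np.savez("t2.npz",**s);i=s["img"][105:245,145:350,::-1];cv2.imwrite("pics/t2.png",cv2.resize(i,None,fx=3.9,fy=3.9,interpolation=cv2.INTER_CUBIC))
o=ctrl.get_obs();print({k:np.round(o[k],4) for k in("clock","tool_pos","orientation","force","opening")})
E
```

```text
{'clock': np.float64(25.0), 'tool_pos': array([ 0.4688, -0.4948,  0.1914]), 'orientation': array([-1.799553e+02,  5.550000e-02, -1.727762e+02]), 'force': array([-0.2287,  0.4421,  0.0575]), 'opening': np.float64(0.0201)}
```

View pics/t2.png

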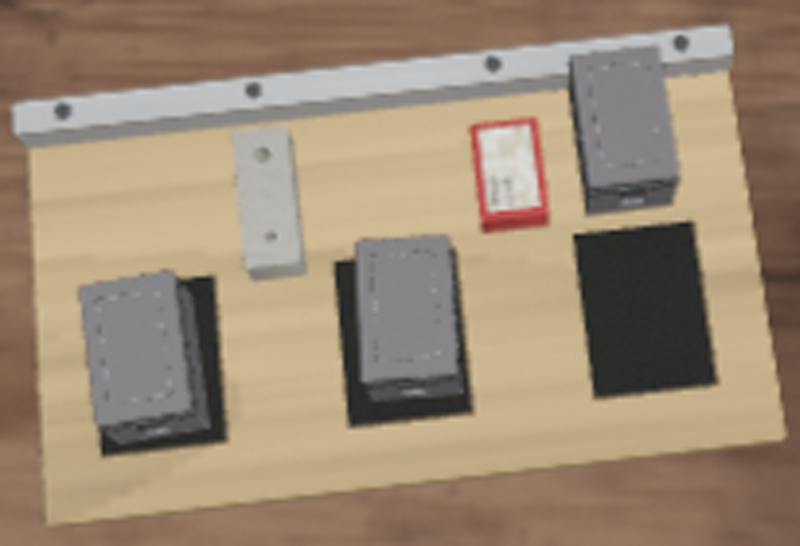

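The heavy case stands at the rail, square to it, with lid corners at about (570,57), (657,47), (678,178) and (588,188). The block, carton and light cases are where they were.

```bash
python3 - <<'E'
from h import *
s=np.load("t2.npz")
w=toworld(s,(np.array([(570,57),(657,47),(678,178),(588,188)])+.5)/3.9-.5+[145,105],.065);r=rect(w);print(r)
o=np.array([.613,.0248]);b=np.radians(7.3);d=r[0]-o
print("board x,y",d@[np.cos(b),np.sin(b)],d@[-np.sin(b),np.cos(b)])
from plant import ctrl
print(ctrl.close_job())
E
```

```text
(array([ 0.6874, -0.104 ]), np.float64(7.7), np.float64(7.8), (np.float64(0.0793), np.float64(0.05)))
board x,y 0.05743102494084428 -0.1372096110855363
the job is handed in; nothing more can be done
None
```

I weighed all three cases from left to right: left read about 1.8 N, middle 1.7 N and right 7.2 N. I set each back, pushed the heavy right one straight back until it stopped at the rail, and handed the job in at 25 s with the block, carton and both light cases still in place; the result of the judging was not reported.

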